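# Sweep the loose terminal nuts into the parts bay

## Task

The motor's three brass nuts lie scattered on the bench: with the fingertips, sweep all three along the bench top, through the open front of the blue three-sided parts bay, until each lies flat and wholly inside it. Only push them, do not pick up or lift a nut, and leave the steel spacer and everything else on the bench where it stands.

Things in the scene. Friction and masses are not known exactly. Their poses are not given: they have to be found in the camera images.
- bay: parts bay: three-sided rim of blue plastic fixed on the bench, walls 8 mm thick, 22 tall; inside 110 deep, 180 wide. No raised floor or sill: the grey area inside is level with the bench. Origin: on the bench, mid open front, on the line joining the side walls' front ends; x points into the bay (back wall at x = 110 mm), y along the front (side walls at +-90 mm), z up. The front looks roughly towards the robot
- nut_a: loose brass hexagon nut 1 of three alike, lying flat on the bench in front of the bay: 26 mm across the flats, 30 mm across the corners, 15 mm tall, about 50 g, with a dark bore. Origin: centre of its underside, z up
- nut_b: loose brass hexagon nut 2 of three alike, lying flat on the bench in front of the bay: 26 mm across the flats, 30 mm across the corners, 15 mm tall, about 50 g, with a dark bore. Origin: centre of its underside, z up
- nut_c: loose brass hexagon nut 3 of three alike, lying flat on the bench in front of the bay: 26 mm across the flats, 30 mm across the corners, 15 mm tall, about 50 g, with a dark bore. Origin: centre of its underside, z up
- spacer: a bright steel turned spacer standing on end among the nuts: cylinder, diameter 24, 40 tall; stays where it is (sizes in mm, origin at its underside or on the bench below it)
- insulator: a brown terminal insulator standing beside the bay: foot diameter 30, stem diameter 20, 38 tall; stays where it is (sizes in mm, origin at its underside or on the bench below it)
- foot: a black rubber machine foot standing beside the bay: diameter 34, 26 tall; stays where it is (sizes in mm, origin at its underside or on the bench below it)
- calculator: a black pocket calculator lying flat, 165 x 80 x 16; stays where it is (sizes in mm, origin at its underside or on the bench below it)
- multimeter: a red handheld multimeter lying on its back, 175 x 85 x 40 (49 at its dial); stays where it is (sizes in mm, origin at its underside or on the bench below it)
- screwdriver: a screwdriver lying on the bench at the right; stays where it is
- pen_tray: a grey tray of coloured pens, 200 x 90 x 30, on the right; stays where it is (sizes in mm, origin at its underside or on the bench below it)

How it is judged (in metres and radians):
At the end, for the whole second after the job is handed in: Each of the three nuts lies flat on the bench, at rest, wholly between the side walls and behind the open front of the bay (its centre at least 13 mm past the front line), and every other loose object is within 15 mm of where it was, the standing ones upright (x of nut_a in the frame of bay between 0.013 and 0.11 m and y of nut_a in the frame of bay between -0.09 and 0.09 m and height (world z) of each of nut_a, nut_b, nut_c below 0.004 m and angle between each of nut_a, nut_b, nut_c, spacer, insulator, foot's own z axis and vertical below 0.2 rad and linear speed of each of nut_a, nut_b, nut_c below 0.01 m/s and x of nut_b in the frame of bay between 0.013 and 0.11 m and y of nut_b in the frame of bay between -0.09 and 0.09 m and x of nut_c in the frame of bay between 0.013 and 0.11 m and y of nut_c in the frame of bay between -0.09 and 0.09 m and distance of each of spacer, insulator, foot, calculator, multimeter, screwdriver, pen_tray from where it was at the start of the episode below 0.015 m); the robot touches nothing.
It fails at once if a nut is lifted off the bench (its underside more than 8 mm up) (height (world z) of any of nut_a, nut_b, nut_c above 0.008 m).
It fails at once if another object on the bench is shifted by more than 15 mm (distance of any of spacer, insulator, foot, calculator, multimeter, screwdriver, pen_tray from where it was at the start of the episode above 0.015 m).
It fails at once if the spacer, the insulator or the rubber foot is tipped over (angle between any of spacer, insulator, foot's own z axis and vertical above 0.5 rad).
It also fails if it takes over 58 s, if anything falls off the work surface, if the arm or the gripper's body presses on something with over 40 N, if the wrist force passes 120 N, or if a joint passes its speed limit or range.

## Robot

A 6-joint arm with a two-finger parallel gripper is mounted at the origin on the work surface. World frame = base frame: x ahead of the robot, y to its left, z up, the work surface at z = 0. Lengths are in mm, angles in rad, forces in N, time in s.
With the tool pointing down it reaches from about 375 to 900 mm from the base axis. Payload 3.1 kg.
Tool frame: the origin (TCP) lies on the centre line of the jaws, within the pads' length; the fingertips stand 22 mm ahead of it and the grasp point (between the pads) lies 3 mm ahead of it (arm.tcp_to_tips is the distance from the TCP to the fingertips, in mm); y points along the fingers, x is the direction in which the jaws open and shut, and the axes are right-handed (so a half turn about y gives the same grasp; the last joint's range is limited). The gripper opens to 87 mm and grips with 3 to 60 N. Pads are 19 mm wide; open, the fingers measure 117 mm over their backs; the gripper's body (75 mm by 190 mm) begins 51 mm behind the grasp point.
Start: joints at [-1.421, 0.527, 1.433, -0, 1.181, -0.178], TCP at [201.248, -591.689, 220.848] pointing down, gripper open.
Joint ranges: [-3.08, 3.08], [-0.75, 2.2], [0.22, 2.44], [-1.43, 4.57], [0, 2.65], [-2.85, 2.85]. Speed limits (rad/s): [2.79, 2.79, 3.14, 3.14, 3.14, 3.14].

## Interface

Orientations are given as a unit quaternion [x, y, z, w].
In Python, from bench import arm, move_gripper, vision, readout gives the robot as it stands. Calls block until the motion is done:
- arm.movep(position, orientation): joint-space move of the TCP to a pose.
- arm.movel(position, speed=150, rot=None): straight line of the TCP; rot=None keeps the orientation; speed is the mean speed in mm/s.
- arm.move_joints(angles): joint-space move.
- move_gripper(opening): finger opening in mm; the grip force is fixed at half the most; returns when the fingers have stopped.
- arm.sleep(seconds).
- arm.solve_ik(position, orientation): joint angles nearest the present ones, or None.
- vision.capture(name): name is "side" or "top" or "wrist"; returns the picture (400x640x3 uint8, red, green, blue); there is no depth.
- vision.calibration(name): a dict with "K" (3x3 intrinsics, pixels), "rvec" (rotation vector, rad) and "tvec" (3), from world to camera coordinates, as OpenCV has them. Camera axes: x right, y down, z forward; pixel columns grow to the right and rows downward; lengths in mm; the calibration is good to about 2 mm. A picture is of the moment at which its call begins: read the wrist's pose just before it. calibration takes no time and is no camera call; for the wrist camera it gives the pose at the moment of the call.
A pose or a line that the arm cannot do raises arm.MotionError and nothing moves.
- arm.job_done(): hands the job in, once; it reports no verdict.
Readings, each from a call of its own:
- readout.current_time(): time.
- readout.current_qpos(): joint angles.
- readout.current_dq(): joint speeds.
- readout.current_effort(): joint torques, N m.
- readout.current_tcp_pos(): TCP position.
- readout.current_eef_rot(): TCP orientation.
- readout.current_ft_force(): force on the tool from outside, world axes, zero at the start.
- readout.current_ft_torque(): the same for the moment, N m.
- readout.current_opening(): finger opening in mm.
Only numpy, scipy, OpenCV 4.12 (cv2) and the standard library are available. Lean on these libraries where they do the work, as an engineer would, in place of code of your own. Each camera call takes 0.05 s, during which the arm holds its last target. There are 200 camera calls.

## Working session

There is one attempt and no reset: what is moved stays moved. The work goes in short steps, each a Python script; the robot and the scene stay as the last script left them, time stands still between calls to the robot, and variables do not carry over. Pictures are saved under pics/ and viewed, about 8 in all and at most 12, crops included, and the job is handed in when it is done.

```bash
mkdir -p pics; ls
python3 - <<'E'
from bench import arm, vision, readout
import cv2
for n in("top","side"):
    cv2.imwrite(f"pics/{n}0.png",vision.capture(n)[:,:,::-1])
print(readout.current_eef_rot(),readout.current_time(),arm.tcp_to_tips, vision.calibration("top"))
E
```

```text
pics
[-0.57440878  0.41218217 -0.41123162  0.57536854] 0.1 22.0 {'K': array([[406.81457352,   0.        , 319.26855191],
       [  0.        , 406.81457352, 202.00111385],
       [  0.        ,   0.        ,   1.        ]]), 'rvec': array([ 2.10060823, -2.12624829,  0.17458813]), 'tvec': array([  16.62182542,  533.12270412, 1244.46845998])}
```

View pics/top0.png

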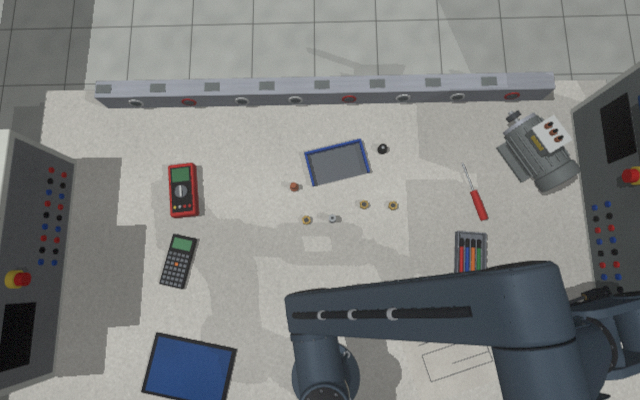

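View pics/side0.png

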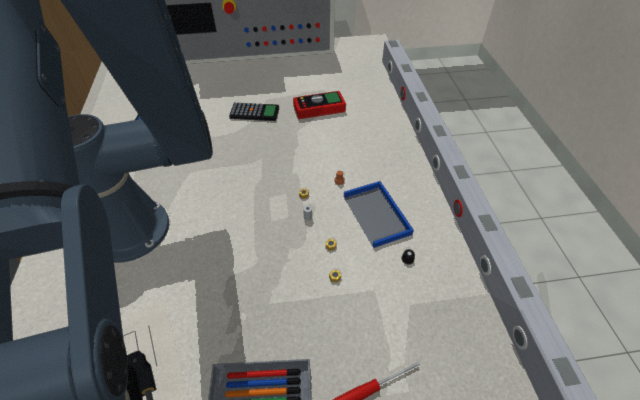

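The top view shows the nuts at about (306,219), (364,204) and (393,205), and the spacer at (334,218). The insulator is at (294,187), the foot at (383,148), and the bay front runs roughly (312,185)–(370,170). The side view agrees.

```bash
cat > h.py <<'E'
import numpy as np, cv2
from bench import arm, vision, readout, move_gripper
def unproj(cal,uv,z):
    R=cv2.Rodrigues(np.array(cal["rvec"]))[0]; t=np.array(cal["tvec"]).reshape(3)
    c=-R.T@t; d=R.T@np.linalg.inv(cal["K"])@np.array([uv[0],uv[1],1.])
    return (c+d*(z-c[2])/d[2])[:2]
def proj(cal,P):
    return cv2.projectPoints(np.array(P,float).reshape(-1,3),np.array(cal["rvec"]),np.array(cal["tvec"]),cal["K"],None)[0].reshape(-1,2)
def brass(im):
    h=cv2.cvtColor(im,cv2.COLOR_RGB2HSV)
    return cv2.inRange(h,(15,90,60),(35,255,255))
E
python3 - <<'E'
from h import *
for n,roi in(("top",(250,120,440,240)),("side",(270,150,430,300))):
    im=cv2.imread(f"pics/{n}0.png")[:,:,::-1].copy(); cal=vision.calibration(n)
    m=brass(im); k=np.zeros_like(m); x0,y0,x1,y1=roi; k[y0:y1,x0:x1]=m[y0:y1,x0:x1]
    k=cv2.morphologyEx(k,cv2.MORPH_CLOSE,np.ones((5,5)))
    N,_,s,c=cv2.connectedComponentsWithStats(k)
    for i in range(1,N):
        if s[i,4]>15: print(n,c[i].round(1),s[i,4],unproj(cal,c[i],12).round(1))
    cv2.imwrite(f"pics/{n}c.png",cv2.resize(im[y0:y1,x0:x1,::-1],None,fx=4,fy=4,interpolation=cv2.INTER_CUBIC))
E
```

```text
top [363.5 204.2] 52 [ 531.3 -133.5]
top [392.3 205.2] 52 [ 526.3 -227.1]
top [306.  219.7] 51 [482.4  54.8]
side [303.4 193.2] 78 [480.5  53.4]
side [330.5 244.2] 98 [ 529.5 -134.9]
side [334.6 275.5] 115 [ 524.9 -228.1]
```

View pics/topc.png

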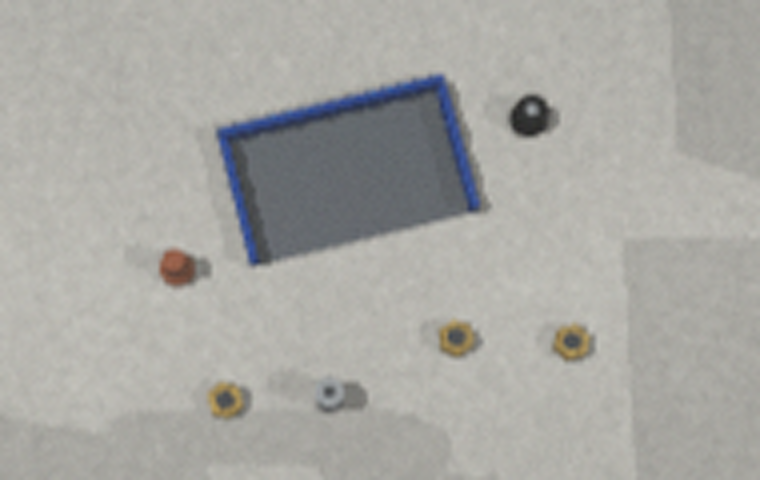

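View pics/sidec.png

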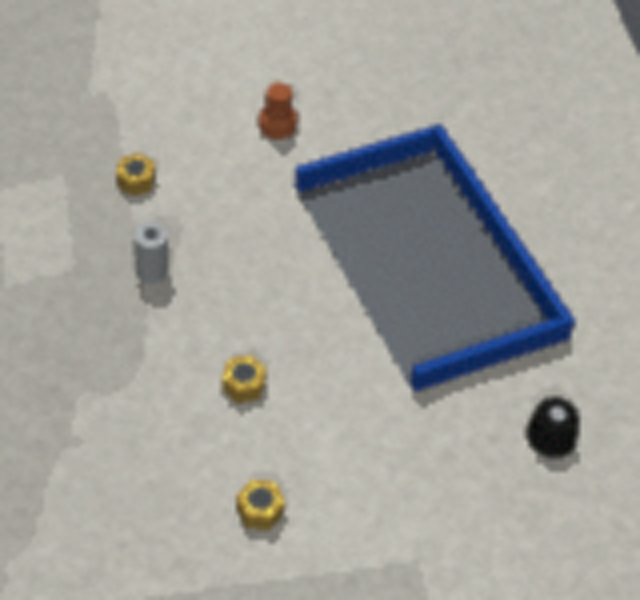

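Both cameras agree on the nuts to within 2 mm. Next I'll get the bay frame, the obstacles, and the push lines.

```bash
cat > plan.py <<'E'
from h import *
cal=vision.calibration("top")
u=lambda p,z: unproj(cal,(250+(p[0]+.5)/4-.5,120+(p[1]+.5)/4-.5),z)
FL,FR,BL,BR=[u(p,22) for p in((250,265),(480,210),(219,129),(443,76))]
O=(FL+FR)/2; ey=(FL-FR); W=np.linalg.norm(ey); ey/=W; ex=np.array([ey[1],-ey[0]])
tb=lambda p:np.array([(p-O)@ex,(p-O)@ey]); tw=lambda b:O+b[0]*ex+b[1]*ey
nuts={'a':np.array([481.5,54]),'b':np.array([530.4,-134.2]),'c':np.array([525.6,-227.6])}
goal={'a':np.array([55,50]),'b':np.array([55,-2]),'c':np.array([55,-50])}
obs={'spacer':u((330,395),40),'insul':u((177,258),38),'foot':u((530,112),26)}
def Rdir(d): # tool z down, tool y along d or -d, whichever closer to the present rotation
    from scipy.spatial.transform import Rotation as R
    now=R.from_quat(readout.current_eef_rot()); d=np.append(d,0); z=np.array([0,0,-1.])
    c=[R.from_matrix(np.c_[np.cross(s*d,z),s*d,z]) for s in(1,-1)]
    return min(c,key=lambda r:(r*now.inv()).magnitude()).as_quat()
E
python3 - <<'E'
from plan import *
print(O,np.degrees(np.arctan2(ex[1],ex[0])),W,tb(BL),tb(BR))
for k,v in obs.items(): print(k,v.round(),tb(v).round())
q0=readout.current_qpos()
for k in nuts:
    g=tw(goal[k]);d=g-nuts[k];L=np.linalg.norm(d);d/=L
    print(k,tb(nuts[k]).round(),L.round(),np.degrees(np.arctan2(d[1],d[0])).round(),{o:(round((p-nuts[k])@d),round(d[0]*(p-nuts[k])[1]-d[1]*(p-nuts[k])[0])) for o,p in {**obs,**nuts}.items()})
    r=Rdir(d)
    for p in(nuts[k]-60*d,g-20*d):
        q=arm.solve_ik([*p,26],r); print(None if q is None else np.round(q,2))
E
```

```text
[614.47196622 -61.12139608] 12.919670048068232 194.43531899655358 [119.24160452  95.58106563] [119.12815701 -96.80673924]
spacer [482. -30.] [-123.   60.]
insul [596.  92.] [ 16. 154.]
foot [ 718. -200.] [  70. -158.]
a [-104.  142.] 184.0 -17.0 {'spacer': (25, -80), 'insul': (98, 70), 'foot': (301, -172), 'a': (0, 0), 'b': (102, -165), 'c': (125, -256)}
[-0.18  1.34  1.18  0.14  2.19  1.66]
None
b [-98. -52.] 161.0 31.0 {'spacer': (12, 114), 'insul': (173, 160), 'foot': (127, -153), 'a': (55, 186), 'b': (0, 0), 'c': (-52, -77)}
[-0.16  1.35  1.1  -0.83  2.08  1.08]
[-0.01  1.57  0.36 -1.05  2.48  0.63]
c [-124. -142.] 201.0 40.0 {'spacer': (94, 179), 'insul': (260, 199), 'foot': (165, -103), 'a': (148, 243), 'b': (64, 68), 'c': (0, 0)}
[-0.25  1.34  1.18 -1.05  1.92  1.04]
[-0.03  1.54  0.46 -1.13  2.32  0.6 ]
```

The tool's y axis is the approach direction, so I need to correct Rdir: y points down and the push runs along ±z.

```bash
sed -i 's/z=np.array(\[0,0,-1.\])/y=np.array([0,0,-1.])/; s/np.c_\[np.cross(s\*d,z),s\*d,z\]/np.c_[np.cross(y,s*d),y,s*d]/' plan.py
python3 - <<'E'
from plan import *
from scipy.spatial.transform import Rotation as R
print(R.from_quat(readout.current_eef_rot()).as_matrix().round(2))
for k in nuts:
    g=tw(goal[k]);d=g-nuts[k];d/=np.linalg.norm(d)
    r=Rdir(d)
    for p in(nuts[k]-60*d,g-25*d):
        q=arm.solve_ik([*p,26],r); print(k,None if q is None else np.round(q,2))
E
```

```text
[[ 0.32 -0.    0.95]
 [-0.95  0.    0.32]
 [-0.   -1.    0.  ]]
a [-0.09  0.66  2.06 -0.    0.42  1.78]
a [-0.16  0.79  1.54 -0.    0.81  1.71]
b [-0.55  0.7   1.87 -0.    0.57  0.47]
b [-0.27  0.81  1.49 -0.    0.84  0.76]
c [-0.71  0.73  1.76 -0.    0.65  0.16]
c [-0.34  0.83  1.44 -0.    0.87  0.53]
```

```bash
cat >> plan.py <<'E'
goal['c'][1]=-56
def sweep(n,g,back=48,speed=60):
    d=g-n; d/=np.linalg.norm(d); r=Rdir(d)
    arm.movep([*(n-back*d),90],r); arm.movel([*(n-back*d),26],150)
    arm.movel([*(n-30*d),26],100)
    arm.movel([*(g-22*d),26],speed); print("F",np.round(readout.current_ft_force(),1))
    arm.movel([*(g-45*d),26],100); arm.movel([*(g-45*d),100],200)
def look(tag):
    im=vision.capture("top"); cv2.imwrite(f"pics/{tag}.png",cv2.resize(im[110:250,240:450,::-1],None,fx=3.8,fy=3.8,interpolation=cv2.INTER_CUBIC))
    k=brass(im); m=np.zeros_like(k); m[120:250,250:440]=k[120:250,250:440]
    N,_,s,c=cv2.connectedComponentsWithStats(cv2.morphologyEx(m,cv2.MORPH_CLOSE,np.ones((5,5))))
    for i in range(1,N):
        if s[i,4]>8: p=unproj(cal,c[i],12); print(s[i,4],p.round(1),"bay",tb(p).round(1))
E
python3 - <<'E'
from plan import *
move_gripper(14)
sweep(nuts['b'],tw(goal['b']))
look("b"); print(readout.current_time())
E
```

```text
F [0.1 0.3 0.7]
10 [ 531.6 -143.2] bay [-99.1 -61.5]
52 [ 526.2 -226.9] bay [-123.1 -141.9]
8.2167
```

View pics/b.png

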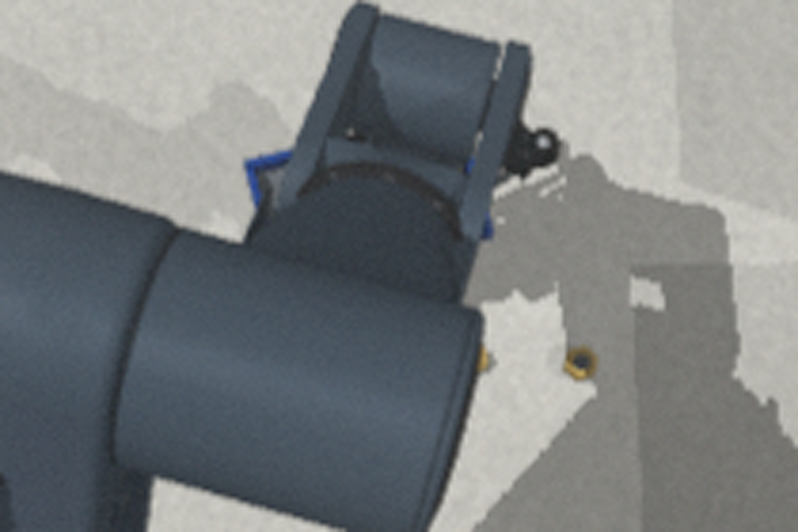

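The arm occludes most of this view. A brass sliver near b's starting place suggests the nut did not move, so I'll check with the side and wrist cameras.

Run:
```python
from plan import *
print(readout.current_tcp_pos(),readout.current_opening())
a=vision.capture("side")[130:330,250:450]; w=vision.capture("wrist")
a=cv2.resize(a,(400,400),interpolation=cv2.INTER_CUBIC); w=cv2.resize(w,(400,250))
w=np.vstack([w,np.zeros((150,400,3),np.uint8)])
cv2.imwrite("pics/sw.png",np.hstack([a,w])[:,:,::-1])
```

```text
[629.21803587 -73.59208911  98.97481313] 13.797127556430217
```

View pics/sw.png

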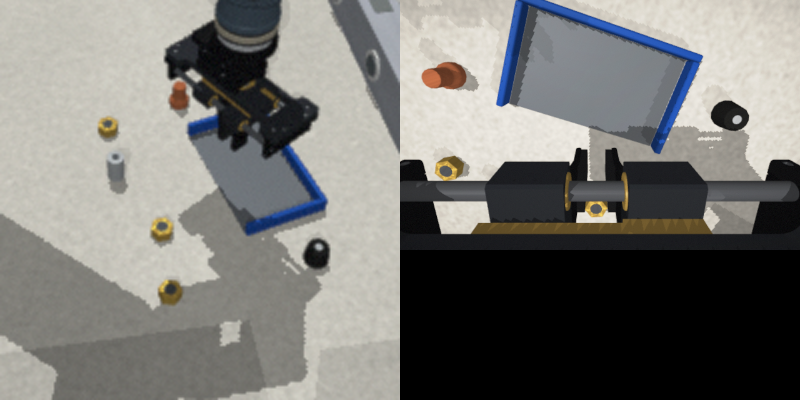

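The first sweep left nut b untouched, with no wrist force. The fingers must have passed over it, so I'll check the tip height by touching the free bench here, and save a side picture at z=26.

Run:
```python
from plan import *
p=readout.current_tcp_pos()[:2]
arm.movel([*p,26],150)
print(readout.current_tcp_pos(),readout.current_ft_force(),np.round(readout.current_qpos(),3))
cs=vision.calibration("side")
im=vision.capture("side").copy()
uv=proj(cs,[[*p,4],[*p,26],[*p,0]]); print(uv)
x,y=uv[0].astype(int)
c=cv2.resize(im[y-60:y+40,x-60:x+60],None,fx=5,fy=5,interpolation=cv2.INTER_CUBIC)
for q in uv: cv2.circle(c,(int((q[0]-x+60)*5),int((q[1]-y+60)*5)),3,(255,0,255),-1)
cv2.imwrite("pics/tip.png",c[:,:,::-1])
for z in np.arange(25,11,-1.5):
    arm.movel([*p,z],60); f=readout.current_ft_force(); print(z,round(readout.current_tcp_pos()[2],1),np.round(f,1))
    if np.linalg.norm(f)>4: break
print(readout.current_time())
arm.movel([*p,40],150)
```

```text
[628.91582034 -73.62348133  25.83609044] [0.18632232 1.01446126 0.10665322] [-0.293  0.794  1.54   0.     0.807  0.735]
[[362.63004475 223.30175342]
 [363.23162281 218.27656087]
 [362.52255252 224.19967366]]
25.0 25.9 [-0.5 -1.1  0.7]
23.5 23.6 [ 1.  -0.5 -0.1]
22.0 21.8 [1.2 0.4 0.4]
20.5 20.3 [ 0.1 -0.7  0.3]
19.0 18.9 [-0.4  0.7  0.5]
17.5 17.4 [-0.1  0.   0.2]
16.0 15.9 [0.7 0.3 0.1]
14.5 14.4 [-0.2 -0.  -0.8]
13.0 12.9 [ 0.3 -0.9  0.1]
11.5 11.4 [-0.7  0.8 -0.7]
11.5083
```

View pics/tip.png

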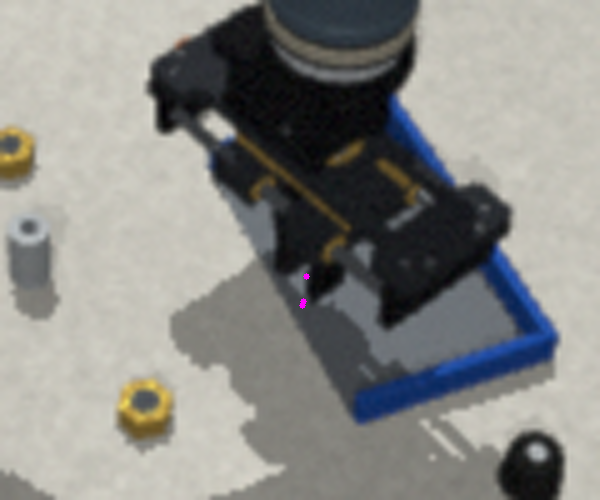

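There is no contact at TCP z=11.4, and the picture shows the tips well above the bench. The real tips are less than 22 mm ahead of the TCP, so I'll probe further down gently.

Run:
```python
from plan import *
p=readout.current_tcp_pos()[:2]
arm.movel([*p,12],150)
for z in np.arange(11,-14,-1.):
    arm.movel([*p,z],60); f=readout.current_ft_force()
    zz=readout.current_tcp_pos()[2]
    if abs(f[2])>2.5 : print(z,round(zz,1),np.round(f,1)); break
print(z,readout.current_time(),zz)
arm.movel([*p,z+4],100)
cs=vision.calibration("side")
im=vision.capture("side")[160:260,300:420]
cv2.imwrite("pics/tip2.png",cv2.resize(im,None,fx=5,fy=5,interpolation=cv2.INTER_CUBIC)[:,:,::-1])
```

```text
-2.0 -1.2 [-2.   0.4  4.7]
-2.0 15.6833 -1.2480329983828968
```

View pics/tip2.png

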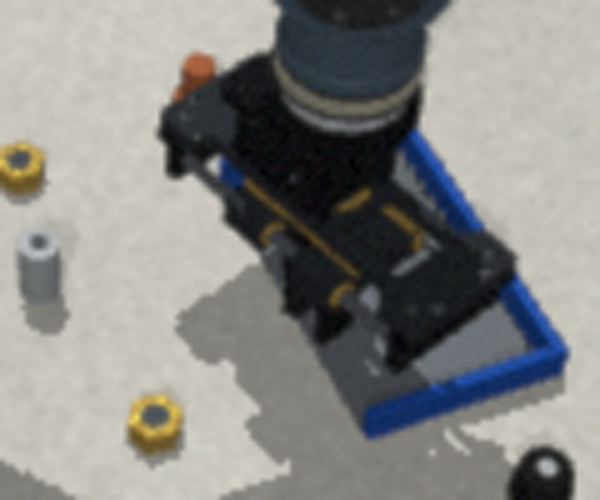

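Contact is at TCP z≈-1, and the picture shows both fingertips touching the bench there. The tips therefore sit at about TCP level, not 22 mm ahead, so I'll sweep at TCP z=3. First I'll check how low the body's end tabs hang.

Run:
```python
from plan import *
cs=vision.calibration("side")
p=np.array(readout.current_tcp_pos()); print(p)
x=np.array([0.515,-0.857])
for l in(60,80,95):
  print(l,[proj(cs,[*(p[:2]+l*x),z])[0].round(0).tolist() for z in(0,20,35,50,70)])
```

```text
[629.58705138 -73.83151615   1.92972209]
60 [[378.0, 238.0], [379.0, 234.0], [380.0, 230.0], [380.0, 227.0], [381.0, 222.0]]
80 [[384.0, 243.0], [384.0, 238.0], [385.0, 235.0], [386.0, 231.0], [387.0, 227.0]]
95 [[388.0, 246.0], [389.0, 242.0], [389.0, 239.0], [390.0, 235.0], [391.0, 230.0]]
```

By my estimate the body underside hangs about 45–50 mm up. That is fine for b and c, which keep more than 100 mm lateral distance from the spacer and foot. For a I'll turn the gripper 90° so that the body's narrow side passes between the spacer and the insulator.

```bash
cat >> plan.py <<'E'
def sweep(n,g,z=2.5,speed=70,turn=False,off=22,back=50):
    d=g-n; d/=np.linalg.norm(d); r=Rdir(np.array([-d[1],d[0]]) if turn else d)
    arm.movep([*(n-back*d),60],r); arm.movel([*(n-back*d),z],150)
    arm.movel([*(g-off*d),z],speed); print("F",np.round(readout.current_ft_force(),1))
    arm.movel([*(g-(off+15)*d),z],100); arm.movel([*(g-(off+15)*d),60],200)
def look2():
    cs=vision.calibration("side"); k=brass(vision.capture("side")); m=np.zeros_like(k); m[140:300,270:430]=k[140:300,270:430]
    N,_,s,c=cv2.connectedComponentsWithStats(cv2.morphologyEx(m,cv2.MORPH_CLOSE,np.ones((5,5))))
    for i in range(1,N):
        if s[i,4]>20: p=unproj(cs,c[i],12); print(s[i,4],p.round(1),"bay",tb(p).round(1))
E
python3 - <<'E'
from plan import *
p=readout.current_tcp_pos(); arm.movel([*p[:2],60],200)
sweep(nuts['b'],tw(goal['b'])); look2(); print(readout.current_time())
arm.movep([520,-200,90],readout.current_eef_rot()); look2(); look("b2"); print(readout.current_time())
E
```

```text
F [-0.4  0.1  0.1]
90 [657.7  38.9] bay [64.5 87.9]
25 [722.4  40.9] bay [128.   75.3]
78 [480.5  53.4] bay [-104.9  141.5]
93 [667.5 -53.2] bay [53.4 -4.1]
115 [ 524.7 -228.6] bay [-124.9 -143.2]
21.3083
41 [478.5  60.6] bay [-105.3  149. ]
93 [667.3 -53.2] bay [53.3 -4.1]
80 [519.6 -92.5] bay [-99.4  -9.4]
24 [558.9 -66.2] bay [-55.3   7.5]
27 [588.1 -89. ] bay [-32.  -21.3]
114 [ 524.6 -228.5] bay [-125.  -143.1]
46 [670.7 -52.4] bay [56.7 -4.1]
22.15
```

View pics/b2.png

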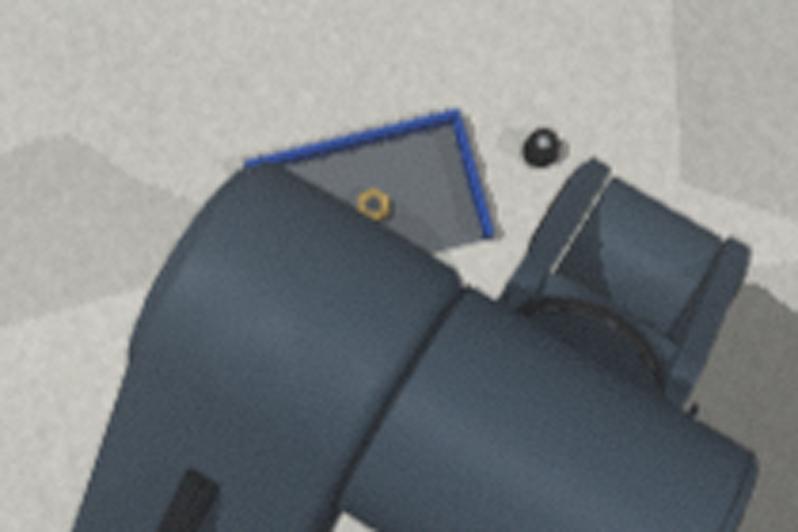

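Nut b now lies in the bay at about (55, -4), and both cameras agree. Nut c is next, and I'll check a's IK in the same script.

Run:
```python
from plan import *
sweep(nuts['c'],tw(goal['c'])); p=readout.current_tcp_pos(); arm.movel([*p[:2],100],250); look2(); print(readout.current_time())
n=nuts['a'];g=tw(goal['a']);d=(g-n)/np.linalg.norm(g-n); r=Rdir(np.array([-d[1],d[0]]))
for p in(n-55*d,g-32*d): print(np.round(arm.solve_ik([*p,3],r),2))
```

```text
F [-0.2 -0.9  0.9]
102 [692.4   9.8] bay [91.8 51.7]
49 [750.9  27.2] bay [152.7  55.6]
79 [480.4  53.3] bay [-105.1  141.5]
70 [666.5 -57.2] bay [51.6 -7.8]
100 [ 679.1 -107. ] bay [ 52.7 -59.2]
27.5667
[-0.1   0.72  2.06 -0.    0.36  0.2 ]
[-0.16  0.82  1.56 -0.    0.75  0.14]
```

Nut c is in at about (53, -59). For nut a I'll close the fingers, turn the gripper, push halfway, check with the side camera, then continue.

Run:
```python
from plan import *
n=nuts['a'];g=tw(goal['a']);d=(g-n)/np.linalg.norm(g-n); r=Rdir(np.array([-d[1],d[0]]))
s=n-56*d
arm.movep([*s,100],r); move_gripper(0); print(readout.current_opening())
arm.movel([*s,2.5],200)
m=n+75*d
arm.movel([*(m-29*d),2.5],60); print(readout.current_ft_force())
print("want",m); look2(); look("a1")
cv2.imwrite("pics/a1s.png",cv2.resize(vision.capture("side")[140:270,270:430,::-1],None,fx=4,fy=4,interpolation=cv2.INTER_CUBIC)); print(readout.current_time())
```

```text
0.4064260541842992
[-0.20201974  0.24805217  0.35506477]
want [553.1695531   31.89852587]
21 [568.3 139.9] bay [ -0.  206.3]
61 [538.7 100.1] bay [-37.8 174.1]
81 [546.3  33.2] bay [-45.4 107.2]
94 [667.4 -53. ] bay [53.5 -3.9]
100 [ 679.1 -107. ] bay [ 52.7 -59.2]
50 [ 680.7 -107. ] bay [ 54.3 -59.5]
49 [669.8 -52.2] bay [56.  -3.7]
31.9333
```

View pics/a1s.png

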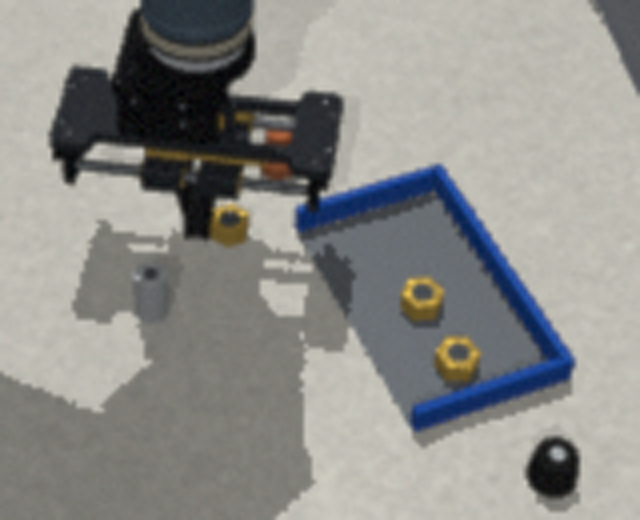

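Nut a is on the line at about (546, 33), in contact, and the spacer and insulator stand untouched. Before the body passes over the back wall, I'll check the height of its front tab.

Run:
```python
from plan import *
cs=vision.calibration("side"); n=nuts['a'];g=tw(goal['a']);d=(g-n)/np.linalg.norm(g-n)
p=np.array(readout.current_tcp_pos()); e=np.array([-d[1],d[0]]); print(p,tb(p[:2]+95*d), tb(g+73*d))
for l in(85,95):
  for s in(-37,0,37): print(l,s,[proj(cs,[*(p[:2]+l*d+s*e),z])[0].round(0).tolist() for z in(20,30,40,50,60)])
```

```text
[525.32505319  40.48059406   2.54673616] [18.05049747 71.37794247] [118.18261894  13.43558199]
85 -37 [[347.0, 206.0], [348.0, 204.0], [348.0, 201.0], [348.0, 199.0], [348.0, 197.0]]
85 0 [[349.0, 196.0], [349.0, 194.0], [349.0, 192.0], [349.0, 189.0], [350.0, 187.0]]
85 37 [[350.0, 187.0], [350.0, 185.0], [351.0, 182.0], [351.0, 180.0], [351.0, 177.0]]
95 -37 [[351.0, 207.0], [351.0, 204.0], [351.0, 202.0], [352.0, 199.0], [352.0, 197.0]]
95 0 [[352.0, 197.0], [353.0, 194.0], [353.0, 192.0], [353.0, 190.0], [353.0, 187.0]]
95 37 [[354.0, 187.0], [354.0, 185.0], [354.0, 183.0], [354.0, 180.0], [354.0, 178.0]]
```

The tab is at least 45 mm up, against a 22 mm wall, so I can continue the push.

Run:
```python
from plan import *
n=nuts['a'];g=tw(goal['a']);d=(g-n)/np.linalg.norm(g-n)
arm.movel([*(g-22*d),2.5],60); print(readout.current_ft_force())
arm.movel([*(g-40*d),2.5],100); arm.movel([*(g-40*d),120],200)
arm.move_joints([-1.421,.527,1.433,0,1.181,-.178])
look("fin"); look2(); print(readout.current_time())
cs=vision.capture("side")[140:290,270:430]; t=cv2.imread("pics/fin.png")
cv2.imwrite("pics/fin2.png",np.hstack([cv2.resize(cs[:,:,::-1],(400,375),interpolation=cv2.INTER_CUBIC),cv2.resize(t,(400,375))]))
```

```text
[-66.72869749  29.12226667  53.32373285]
50 [ 680.4 -106.8] bay [ 54.1 -59.3]
48 [669.8 -52.4] bay [55.8 -3.9]
54 [636.3   3.7] bay [35.8 58.3]
88 [634.8   3.3] bay [34.2 58.2]
94 [667.4 -53. ] bay [53.5 -3.9]
100 [ 679.1 -107. ] bay [ 52.7 -59.2]
37.8
```

View pics/fin2.png

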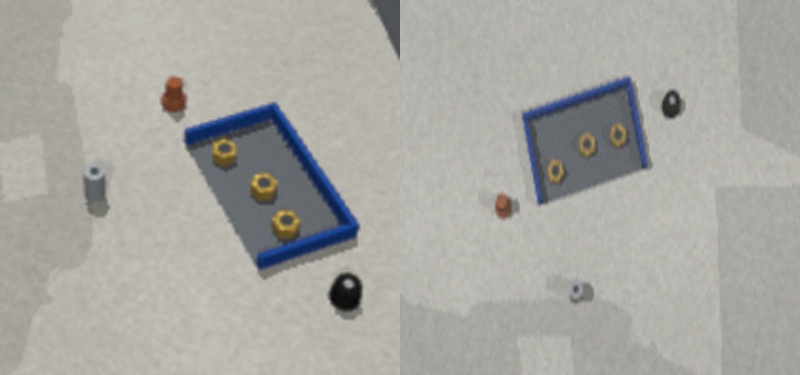

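All three nuts lie flat in the bay, at bay x of about 35, 54 and 53 mm. But the last push ended with about 90 N at the wrist, so the body probably pressed on the bay wall. I'll check that the other objects haven't moved, then hand in.

Run:
```python
from h import *
a=cv2.imread("pics/side0.png"); b=vision.capture("side")[:,:,::-1]
for n,(x,y,w) in dict(spacer=(308,214,14),insul=(340,177,12),foot=(408,257,12),calc=(254,111,28),meter=(320,104,30),pens=(262,385,14),driver=(375,385,14)).items():
    t=a[y-w:y+w,x-w:x+w]; y0,x0=y-w-8,x-w-8
    r=cv2.matchTemplate(np.ascontiguousarray(b[max(y0,0):y+w+8,x0:x+w+8]),t,cv2.TM_CCOEFF_NORMED); _,v,_,l=cv2.minMaxLoc(r)
    print(n,round(v,3),l[0]-8,l[1]-8)
arm.job_done(); print(readout.current_time())
```

```text
spacer 0.989 0 0
insul 0.999 0 0
foot 0.999 0 0
calc 0.999 0 0
meter 0.999 0 0
pens 0.998 0 0
driver 0.999 0 0
the job is handed in; nothing more can be done
the job is handed in; nothing more can be done
```

All three nuts are in the bay and the job is handed in, but the last push may have broken the 40 N limit on the gripper's body. At the end of nut a's push the wrist read (-67, 29, 53) N, about 90 N in total. That is under the 120 N wrist limit. The gripper's body most likely hit the bay wall, which I had judged it would clear.

**What I did:** I swept b and c with the two fingertips 14 mm apart, and a with the fingers closed and the gripper turned 90° so it passed between the spacer and the insulator.

**Last checks:**
- **Nuts:** both cameras put a at about (35, 58) mm in the bay frame, b at (54, -4) and c at (53, -59). All three lie flat and wholly inside. Nut a stopped about 20 mm short of where I aimed it, because of that contact.
- **Other objects:** the spacer, insulator, foot, calculator, multimeter, pen tray and screwdriver show no pixel shift in the side view against the start. The standing ones are upright.
- **Time and arm:** the clock read 37.8 s at the last look. The arm is back at its start pose, clear of everything.

**What disagreed:** the fingertips sit about level with the TCP, not 22 mm ahead as stated. My first sweep passed over nut b without touching it. I found the real tip height by touching the bench, where the wrist read about 5 N.

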